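# Find the worn leaf spring and flag it

### The arm

A 6-joint arm with a two-finger parallel gripper is mounted at the origin on a cart in front of the work surface, level with it; the furniture and walls round the work are solid. World frame = base frame: x ahead of the robot, y to its left, z up, the work surface at z = 0. Lengths are in m, angles in rad, forces in N, time in s.
With the tool pointing down it reaches from about 0.3 to 0.875 m from the base axis. Payload 6.4 kg.
Tool frame: the origin (TCP) lies midway between the tips of the shut fingers; the grasp point (between the pads) lies 19 mm behind it; z points along the fingers, y is the line along which they close (so a half turn about z gives the same grasp; the last joint's range is limited). The gripper opens to 85 mm and grips with 20 to 120 N. Pads are 22 mm wide; open, the fingers measure 114 mm over their backs; the gripper's body (76 mm by 85 mm) begins 54 mm behind the grasp point. The pads swing forward as they close: fully open they stand 13 mm farther back than shut.
Start: joints at [-1.468, 0.181, 1.607, -0, 1.354, -0.206], TCP at [0.175, -0.548, 0.204] pointing down, gripper open.
Joint ranges: [-2.99, 2.99], [-0.89, 2.07], [0.3, 2.58], [-1.14, 4.28], [0, 2.63], [-3.12, 3.12]. Speed limits (rad/s): [2.57, 2.57, 3.01, 3.14, 3.14, 3.14].

### API

Orientations are given as a unit quaternion [x, y, z, w].
In Python, from station import readout, optics, r, spotter gives the robot as it stands. The module is installed in compiled form; this text tells all that it offers.
- The arm moves only by the shell command python3 -m inch 'ROWS'. ROWS is JSON, one flat list of numbers, 5 for each row, row after row: the gripper's target within -1 to 1 (fully open at 1, half-way at 0, shut at -1), then the shift along the tool's x, y, z as a fraction of full scale, then the turn about the tool's z as a fraction of full scale. In form: [fingers, x, y, z, twist, fingers, x, y, z, twist, ...]. A call has 1 to 8 rows; each row shifts and turns the commanded pose from where the row before left it, along the tool's axes as they then stand; what a row does not reach is not made up. Full scale, the value 1, is 20 mm for a shift and 10 degrees for a turn. A row lasts 1/8 s, in which the tool goes at most 62.5 mm and 10.7 degrees, less where a joint would pass 70% of its speed; a pose out of reach is approached as far as the arm can. A call with a number of a shift or a turn outside -1 to 1 is refused whole. A call with a gripper value outside its range is refused whole. The fingers move at their own pace and stop on an object; the grip force is fixed at half the most. Time passes only in rows, so rows that do not move let the fingers close. It gives the time, the measured TCP pose, the force, the opening and the grip force at its end, in the units of the state.
- readout.read_state(): the state, without advancing time (a new reading comes with each control period).
- optics.read_camera(name): name is "scene" or "side" or "wrist"; returns (picture, depth): 384x512x3 uint8, red, green, blue; 384x512 float32, m along the optical axis (not along the pixel's ray), 0 where there is no reading.
- optics.camera_model(name): a dict with "vfov" (degrees; the focal length in pixels is half the picture's height over the tangent of half this angle, whatever the lens; pixels are square), "cx", "cy" (the principal point, pixels), "xyz" and "orientation" of the camera in the world. Camera axes: x right, y down, z forward; pixel columns grow to the right and rows downward; lengths in m; the calibration is good to about 2 mm. A picture is of the moment at which its call begins: read the wrist's pose just before it. camera_model takes no time and is no camera call; for the wrist camera it gives the pose at the moment of the call.
- r.finish_job(): hands the job in; it is judged then, once.
Trained networks look in the newest picture that a camera, given by its name, has taken for a name from the list of things; names that differ only in an ending like _2 or _b are one class to them, and where a whole thing is asked for, a point or a joint stands for the part that bears it (a point fixed in the world has none). Each returns a list of dicts, best first, with "confidence" (0 to 1); they miss things now and then, are a little off and sometimes report something else, mostly with a low value. They report only what shows in the picture. A call takes as long as a camera call.
- spotter.spot_in(camera, target): "bbox" ([left, top, width, height] in pixels, round what is visible of it).
- spotter.landmark_of(camera, target): "position" ([column, row] in pixels: a listed point, or the origin of a listed thing).
The state is a dict: "time": time; "q": joint angles; "dq": joint speeds; "effort": joint torques, N m; "tool_pos": TCP position; "tool_rot": TCP orientation; "force": force on the tool from outside, world axes, zero at the start; "moment": the same for the moment, N m; "finger_gap": finger opening in m; "grip_force": force on a finger pad.
Only numpy, scipy, OpenCV 4.12 (cv2) and the standard library are available. Lean on these libraries where they do the work, as an engineer would, in place of code of your own. Each camera call takes 0.05 s, during which the arm holds its last target. There are 200 camera calls.

### The job

Two flat springs are clamped in test stands, and one of them is worn and gives about three times as much as the other; a pointer beside each blade keeps its lowest point. With the gripper shut, press straight down on the round pad at the middle of each blade with about 12 N (never more than 18 N) and hold it for half a second, the stand on the left first and then the one on the right. Then push the reject tab at the front of the worn one's stand fully to the left end of its track, and leave the other tab and the other things alone.

Things in the scene. Friction and masses are not known exactly. Their poses are not given: they have to be found in the camera images.
- stand_1: one of two look-alike spring test stands, fixed; base 210 x 104 x 16 mm, from x = -115 to +95 mm. Origin at bench height; x points along the stand away from the robot, y left, z up. Clamp post (top z = 78 mm) at the far end. One stand is left of the middle (y > 0), one right; they change places. One blade is sound, the other worn: only pressing tells which.
- tip_1 (a point): free tip of the flat steel blade of stand_1; blade 30 mm wide, 135 mm long, reaching from the clamp towards the robot, level when unloaded, at z = 64 mm. Left of the tip stands a white gauge plate (stand y = 32 to 36 mm, x = -57 to -27 mm, top z = 82 mm) whose longest bar lies 17.5 mm below the unloaded blade.
- pad_1 (a point): black round press pad, 26 mm across, 9 mm high, at mid-length of the blade of stand_1; point: the centre of its flat top (z = 74 mm unloaded). It sinks as the blade bends at its clamp, 60 mm farther back: at 12 N 4 to 5 mm if sound, about 15 mm if worn, in proportion to force; springs back. Stops at 25 mm.
- pointer_1 (a joint): drop (m) of the max-hold pointer of stand_1, a small steel bar under the blade beside the gauge plate; 0 to 4 mm before the test. The sinking blade carries it down (about 1.8 times as far as the pad sinks) and it stays at the lowest point. Level with the longest bar at 0.0175: a blade that has carried it past that is worn.
- tab_1 (a joint): travel (m) of the steel reject tab of stand_1: 0 at the right end of its track across the front of the base, 0.045 at the left end; moves along the stand's +y. It begins at or near 0, slides against about 1.5 N of friction, and stays where it is left.
- tab_1_mid (a point): centre of the upright block of the reject tab of stand_1: 26 mm (stand x) by 24 mm (stand y, direction of travel) by 34 mm high, from z = 22 to 56 mm; track rails beneath it up to z = 21 mm. At x = -100 mm of the stand, at y = -22.5 mm when at the right end.
- stand_2: one of two look-alike spring test stands, fixed; base 210 x 104 x 16 mm, from x = -115 to +95 mm. Origin at bench height; x points along the stand away from the robot, y left, z up. Clamp post (top z = 78 mm) at the far end. One stand is left of the middle (y > 0), one right; they change places. One blade is sound, the other worn: only pressing tells which.
- tip_2 (a point): free tip of the flat steel blade of stand_2; blade 30 mm wide, 135 mm long, reaching from the clamp towards the robot, level when unloaded, at z = 64 mm. Left of the tip stands a white gauge plate (stand y = 32 to 36 mm, x = -57 to -27 mm, top z = 82 mm) whose longest bar lies 17.5 mm below the unloaded blade.
- pad_2 (a point): black round press pad, 26 mm across, 9 mm high, at mid-length of the blade of stand_2; point: the centre of its flat top (z = 74 mm unloaded). It sinks as the blade bends at its clamp, 60 mm farther back: at 12 N 4 to 5 mm if sound, about 15 mm if worn, in proportion to force; springs back. Stops at 25 mm.
- pointer_2 (a joint): drop (m) of the max-hold pointer of stand_2, a small steel bar under the blade beside the gauge plate; 0 to 4 mm before the test. The sinking blade carries it down (about 1.8 times as far as the pad sinks) and it stays at the lowest point. Level with the longest bar at 0.0175: a blade that has carried it past that is worn.
- tab_2 (a joint): travel (m) of the steel reject tab of stand_2: 0 at the right end of its track across the front of the base, 0.045 at the left end; moves along the stand's +y. It begins at or near 0, slides against about 1.5 N of friction, and stays where it is left.
- tab_2_mid (a point): centre of the upright block of the reject tab of stand_2: 26 mm (stand x) by 24 mm (stand y, direction of travel) by 34 mm high, from z = 22 to 56 mm; track rails beneath it up to z = 21 mm. At x = -100 mm of the stand, at y = -22.5 mm when at the right end.
- tape_roll: bystander: roll of beige tape, 96 mm across, 25 mm high, loose, between the stands; origin under its centre
- multimeter: bystander: hand multimeter, 146 x 74 x 44 mm, loose, on the left; origin under its centre
- tin: bystander: round red tin, 57 mm across, 28 mm high, loose, on the right; origin under its centre
- desk_fan: black wire desk fan, fixed, about 245 x 290 mm and 320 mm high, on a white box in the middle behind the stands; origin under it. In the way when the arm swings from one stand to the other: pass on the robot's side of it, within 0.43 m of the base axis, or above it (its top is about 0.38 m above the bench).

How it is judged:
On the way, in this order (a step that is already met when the one before it is completed fails the run):
1. the pad of the left stand is pressed with 9 to 16 N for 0.3 s, both reject tabs still at the right (((world y of stand_1 above 0 m and contact force between the fingers and blade_1_c2 between 9 and 16 N and value of joint each of tab_1, tab_2 below 0.015 m) or (world y of stand_2 above 0 m and contact force between the fingers and blade_2_c2 between 9 and 16 N and value of joint each of tab_1, tab_2 below 0.015 m))), for 0.3 s.
2. then the pad of the right stand is pressed with 9 to 16 N for 0.3 s, both reject tabs still at the right (((world y of stand_1 below 0 m and contact force between the fingers and blade_1_c2 between 9 and 16 N and value of joint each of tab_1, tab_2 below 0.015 m) or (world y of stand_2 below 0 m and contact force between the fingers and blade_2_c2 between 9 and 16 N and value of joint each of tab_1, tab_2 below 0.015 m))), for 0.3 s.
At the end, for the whole second after the job is handed in: the reject tab of the stand whose pointer was carried past the longest bar (the worn blade) is at the left end of its track (within 7 mm) and at rest; the other stand's pointer is above that bar and its tab is still within 15 mm of the right end (((value of joint pointer_1 above 0.0175 m and value of joint pointer_2 below 0.0175 m and value of joint tab_1 above 0.038 m and value of joint tab_2 below 0.015 m and velocity of joint tab_1 between -0.01 and 0.01 m/s) or (value of joint pointer_2 above 0.0175 m and value of joint pointer_1 below 0.0175 m and value of joint tab_2 above 0.038 m and value of joint tab_1 below 0.015 m and velocity of joint tab_2 between -0.01 and 0.01 m/s))); the robot touches nothing.
It fails at once if a pad is pressed with more than 20 N (contact force between the fingers and blade_1_c2 above 20 N or contact force between the fingers and blade_2_c2 above 20 N).
It fails at once if a bystander is moved by more than 20 mm (distance of any of tape_roll, multimeter, tin from where it was at the start of the episode above 0.02 m).
It also fails if it takes over 64 s, if anything falls off the work surface, if the arm or the gripper's body presses on something with over 40 N, if the wrist force passes 120 N, or if a joint passes its speed limit or range.

## Working session

There is one attempt and no reset: what is moved stays moved. The work goes in short steps, Python scripts to look and compute and a shell command to move; the robot and the scene stay as the last step left them, time stands still between calls to the robot, and variables do not carry over. Pictures are saved under pics/ and viewed, at most 12 in all, crops included, and the job is handed in when it is done.

```bash
mkdir -p pics; cat > h.py <<'E'
import numpy as np, cv2
from scipy.spatial.transform import Rotation as R
from station import readout, optics, r, spotter
def pt(cam, uv, depth, z=None, m=None):
    m=m or optics.camera_model(cam); f=192/np.tan(np.radians(m["vfov"]/2))
    d=np.array([(uv[0]-m["cx"])/f,(uv[1]-m["cy"])/f,1.])
    o=np.array(m["xyz"]); Rm=R.from_quat(m["orientation"]).as_matrix()
    w=Rm@d
    if z is not None: return o+w*(z-o[2])/w[2]
    u,v=int(round(uv[0])),int(round(uv[1])); p=depth[max(v-2,0):v+3,max(u-2,0):u+3]; p=p[p>0]
    return o+w*np.median(p) if p.size else None
E
python3 - <<'E'
from h import *
s=readout.read_state(); print(s)
np.set_printoptions(precision=3,suppress=True)
for c in("scene","side"):
    im,d=optics.read_camera(c); cv2.imwrite(f"pics/{c}0.png",im[:,:,::-1])
    print(c,optics.camera_model(c))
    for t,z in(("pad_1",.074),("tip_1",.064),("tab_1_mid",.039),("stand_1",0)):
        for l in spotter.landmark_of(c,t)[:3]:
            print(t,np.round(l["position"]),round(l["confidence"],2),pt(c,l["position"],d,z),pt(c,l["position"],d))
E
```

```text
{'time': 0.0, 'q': array([-1.46829882e+00,  1.81515806e-01,  1.60801906e+00, -4.86752748e-05,
        1.35381077e+00, -2.06282404e-01]), 'dq': array([ 3.00660341e-03, -3.50689774e-05, -2.08929531e-03, -5.78389675e-04,
        1.14311685e-03, -2.62960068e-04]), 'effort': array([ 1.74363788e-03, -4.44870579e+01, -3.51336551e+01, -3.07087448e-04,
        9.08013317e-03,  3.12218219e-06]), 'tool_pos': array([ 0.17468716, -0.54718337,  0.20359305]), 'tool_rot': array([ 9.88104337e-01,  1.53782479e-01,  2.17326336e-05, -8.76546245e-04]), 'force': array([ 0.23103186, -0.32389906,  0.33102579]), 'moment': array([ 0.00323428, -0.00400886, -0.02056957]), 'grip_force': 0.0, 'finger_gap': 0.08550253777218698}
scene {'vfov': 42.59067327528003, 'cx': 250.20502485168737, 'cy': 197.48098585906115, 'xyz': array([-0.352, -0.896,  1.422]), 'orientation': array([ 0.866, -0.335,  0.136, -0.346])}
pad_1 [298. 242.] 0.44 [ 0.497 -0.221  0.074] [ 0.211 -0.449  0.529]
tab_1_mid [296. 252.] 0.6 [ 0.481 -0.231  0.039] [ 0.495 -0.22   0.016]
stand_1 [295. 256.] 0.93 [ 0.489 -0.222  0.   ] [ 0.48  -0.229  0.016]
side {'vfov': 51.23838559800218, 'cx': 247.90685636049108, 'cy': 195.2946951914206, 'xyz': array([0.397, 1.116, 0.538]), 'orientation': array([-0.055,  0.834, -0.548,  0.02 ])}
pad_1 [239. 238.] 0.94 [0.497 0.304 0.074] [0.498 0.303 0.073]
pad_1 [258. 166.] 0.66 [ 0.498 -0.205  0.074] [ 0.498 -0.215  0.07 ]
tip_1 [267. 249.] 0.61 [0.431 0.329 0.064] [0.431 0.324 0.061]
tip_1 [285. 255.] 0.5 [0.389 0.349 0.064] [0.389 0.319 0.046]
tab_1_mid [282. 258.] 0.59 [0.393 0.321 0.039] [0.393 0.317 0.037]
tab_1_mid [260. 183.] 0.18 [ 0.486 -0.135  0.039] [ 0.49  -0.201  0.012]
stand_1 [238. 267.] 0.95 [0.498 0.314 0.   ] [0.495 0.337 0.015]
stand_1 [258. 184.] 0.73 [ 0.497 -0.227  0.   ] [ 0.494 -0.192  0.014]
stand_1 [265. 251.] 0.31 [0.439 0.232 0.   ] [0.435 0.327 0.058]
```

View pics/scene0.png

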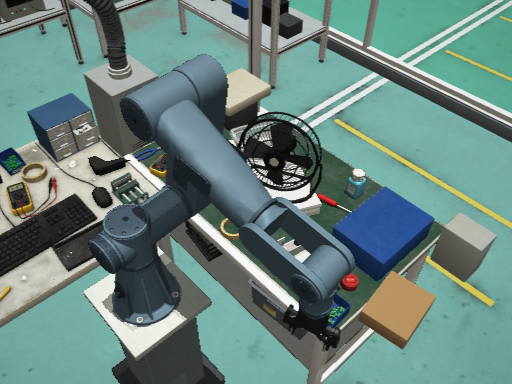

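```bash
python3 -m inch '[-1,0.8,-1,0,0,-1,0.8,-1,0,0,-1,0.8,-1,0,0,-1,0.8,-1,0,0,-1,0.8,-1,0,0,-1,0.8,-1,0,0,-1,0.8,-1,0,0,-1,0.8,-1,0,0]'; python3 -m inch '[-1,0.8,-1,0,0,-1,0.8,-1,0,0,-1,0.8,-1,0,0,-1,0.8,-1,0,0,-1,0.8,-1,0,0,-1,0.8,-1,0,0,-1,0.8,-1,0,0,-1,0.8,-1,0,0]'
python3 - <<'E'
from h import *
np.set_printoptions(precision=3,suppress=True)
print(readout.read_state()["tool_pos"])
for c in("scene","side"):
    im,d=optics.read_camera(c); cv2.imwrite(f"pics/{c}1.png",im[:,:,::-1])
    for t,z in(("pad_1",.074),("tip_1",.064),("tab_1_mid",.039),("stand_1",0)):
        for l in spotter.landmark_of(c,t)[:3]:
            print(t,np.round(l["position"]),round(l["confidence"],2),pt(c,l["position"],d,z),pt(c,l["position"],d))
a=cv2.imread("pics/scene1.png")[100:340,150:400]; b=cv2.imread("pics/side1.png")
cv2.imwrite("pics/both1.png",np.hstack([cv2.resize(a,(400,384)),b[:,100:500]]))
E
```

```text
time: 1.5
tool_pos: [0.2483, -0.3558, 0.2046]
tool_rot: [0.988, 0.154, 0.0, 0.0]
force: [1.4, -0.5, -0.4]
finger_gap: 0.0001
grip_force: 0.0
time: 2.5
tool_pos: [0.3217, -0.1644, 0.2047]
tool_rot: [0.988, 0.154, 0.0, 0.0]
force: [0.3, -0.6, -0.9]
finger_gap: -0.0002
grip_force: 0.0
[ 0.322 -0.164  0.205]
pad_1 [297. 240.] 0.74 [ 0.502 -0.213  0.074] [ 0.501 -0.213  0.075]
pad_1 [199. 164.] 0.6 [0.492 0.326 0.074] [ 0.19  -0.111  0.556]
tip_1 [280. 254.] 0.53 [ 0.419 -0.211  0.064] [ 0.444 -0.19   0.021]
tip_1 [277. 264.] 0.47 [ 0.38  -0.235  0.064] [ 0.388 -0.228  0.049]
tip_1 [184. 174.] 0.43 [0.418 0.328 0.064] [0.45  0.378 0.008]
tab_1_mid [183. 184.] 0.63 [0.391 0.304 0.039] [0.387 0.297 0.047]
stand_1 [295. 251.] 0.83 [ 0.504 -0.207  0.   ] [ 0.495 -0.214  0.016]
stand_1 [207. 178.] 0.59 [0.509 0.303 0.   ] [0.499 0.289 0.017]
pad_1 [257. 165.] 0.67 [ 0.503 -0.216  0.074] [ 0.518 -0.401  0.01 ]
pad_1 [240. 240.] 0.66 [0.495 0.316 0.074] [0.495 0.313 0.072]
tip_1 [269. 248.] 0.82 [0.425 0.321 0.064] [0.425 0.315 0.06 ]
tab_1_mid [283. 256.] 0.56 [0.393 0.314 0.039] [0.393 0.319 0.042]
tab_1_mid [266. 249.] 0.56 [0.433 0.288 0.039] [0.431 0.326 0.062]
stand_1 [258. 181.] 0.93 [ 0.5   -0.252  0.   ] [ 0.498 -0.219  0.013]
stand_1 [238. 264.] 0.81 [0.499 0.304 0.   ] [0.496 0.325 0.014]
```

View pics/both1.png

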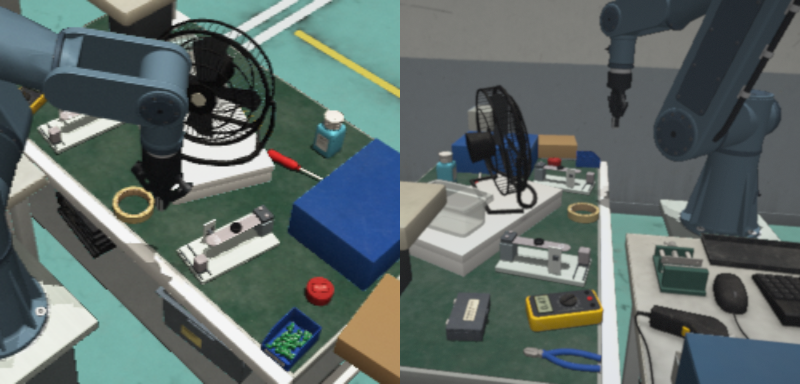

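```bash
python3 -m inch '[-1,0.47,-1,0,0,-1,0.47,-1,0,0,-1,0.47,-1,0,0,-1,0.47,-1,0,0,-1,0.47,-1,0,0,-1,0.47,-1,0,0,-1,0.47,-1,0,0]'; python3 -m inch '[-1,0.47,-1,0,0,-1,0.47,-1,0,0,-1,0.47,-1,0,0,-1,0.47,-1,0,0,-1,0.47,-1,0,0,-1,0.47,-1,0,0,-1,0.47,-1,0,0]'; python3 -m inch '[-1,0.8,-0.6,0,0,-1,0.8,-0.6,0,0,-1,0.8,-0.6,0,0,-1,0.8,-0.6,0,0,-1,0.8,-0.6,0,0,-1,0.8,-0.6,0,0,-1,0.8,-0.6,0,0,-1,0,0,0,0]'
python3 - <<'E'
from h import *
np.set_printoptions(precision=3,suppress=True)
print(readout.read_state()["tool_pos"])
c="wrist"; m=optics.camera_model(c); print(m)
im,d=optics.read_camera(c); cv2.imwrite(f"pics/w1.png",im[:,:,::-1])
for t,z in(("pad_1",.074),("tip_1",.064),("tab_1_mid",.039),("stand_1",0)):
        for l in spotter.landmark_of(c,t)[:3]:
            print(t,np.round(l["position"]),round(l["confidence"],2),pt(c,l["position"],d,z,m),pt(c,l["position"],d,m=m))
E
```

```text
time: 3.88
tool_pos: [0.3417, -0.0115, 0.2045]
tool_rot: [0.988, 0.153, 0.0, 0.0]
force: [0.6, -0.6, 0.4]
finger_gap: 0.0002
grip_force: 0.0
time: 4.75
tool_pos: [0.3619, 0.142, 0.2045]
tool_rot: [0.988, 0.153, 0.0, 0.0]
force: [1.6, 0.2, -1.1]
finger_gap: 0.0004
grip_force: 0.0
time: 5.75
tool_pos: [0.4434, 0.2558, 0.2041]
tool_rot: [0.988, 0.154, -0.0, 0.0]
force: [-0.2, -1.0, -0.5]
finger_gap: -0.0003
grip_force: 0.0
[0.443 0.256 0.204]
{'vfov': 67.20633974144168, 'cx': 253.02298525616763, 'cy': 193.96393844731506, 'xyz': array([0.507, 0.276, 0.372]), 'orientation': array([ 0.8  , -0.585, -0.079,  0.108])}
tip_1 [189. 178.] 0.84 [0.422 0.322 0.064] [0.409 0.329 0.018]
tip_1 [ 82. 131.] 0.47 [0.437 0.441 0.064] [0.43  0.458 0.033]
stand_1 [224. 116.] 0.78 [0.495 0.31  0.   ] [0.497 0.303 0.073]
```

View pics/w1.png

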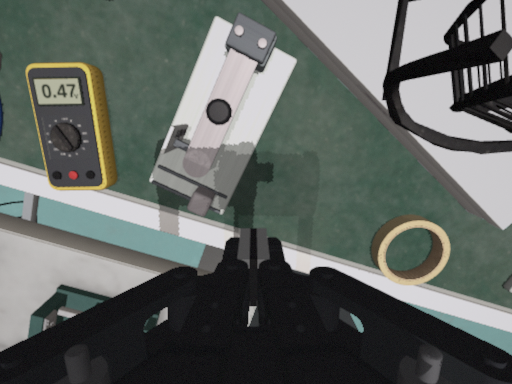

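```bash
python3 - <<'E'
from h import *
np.set_printoptions(precision=4,suppress=True)
im,d=optics.read_camera("wrist")
m=optics.camera_model("wrist")
g=cv2.cvtColor(im[90:135,195:245],cv2.COLOR_RGB2GRAY); ys,xs=np.where(g<40); print(xs.mean()+195,ys.mean()+90,len(xs))
p=pt("wrist",(xs.mean()+195,ys.mean()+90),d,.074,m); print(p,pt("wrist",(218,111),d,m=m))
for n,uv,z in(("tip",(200,163),.064),("clamp",(251,42),.078),("tab",(202,192),.056)):
    q=pt("wrist",uv,d,z,m); print(n,q,np.degrees(np.arctan2(*(q-p)[1::-1])),pt("wrist",uv,d,m=m))
s=readout.read_state(); print(R.from_quat(s["tool_rot"]).as_matrix().T@(p-s["tool_pos"])/.02, s["force"])
E
```

```text
218.25 110.86607142857143 112
[0.4989 0.309  0.074 ] [0.4987 0.3094 0.0725]
tip [0.4408 0.3142 0.064 ] 174.94221337705716 [0.4407 0.3142 0.0637]
clamp [0.567  0.2964 0.078 ] -10.482192371742983 [0.5682 0.2968 0.0726]
tab [0.4077 0.3045 0.056 ] -177.16244180051982 [0.4061 0.305  0.0506]
[ 3.4989 -1.7139  6.5258] [-0.5064  0.3478  0.4467]
```

```bash
python3 -m inch '[-1,0.87,-0.43,0,0,-1,0.87,-0.43,0,0,-1,0.87,-0.43,0,0,-1,0.89,-0.42,0,0,-1,0,0,1,0,-1,0,0,1,0,-1,0,0,1,0,-1,0,0,1,0]'; python3 -m inch '[-1,0,0,1,0,-1,0,0,0.5,0,-1,0,0,0.25,0,-1,0,0,0,0,-1,0,0,0,0]'
python3 - <<'E'
from h import *
im,d=optics.read_camera("wrist"); cv2.imwrite("pics/w2.png",im[:,:,::-1])
im,d=optics.read_camera("side"); cv2.imwrite("pics/s2.png",cv2.resize(im[190:290,180:320,::-1],None,fx=5,fy=5))
s=readout.read_state();print(s["force"],s["tool_pos"])
E
```

```text
time: 7.05
tool_pos: [0.4991, 0.3092, 0.1241]
tool_rot: [0.988, 0.154, 0.0, 0.0]
force: [-0.3, 0.2, -0.1]
finger_gap: -0.0003
grip_force: 0.0
time: 7.68
tool_pos: [0.4997, 0.3097, 0.0903]
tool_rot: [0.988, 0.154, 0.001, -0.0]
force: [-0.2, -0.1, 0.1]
finger_gap: 0.0002
grip_force: 0.0
[ 0.18435613 -0.49800489  0.3021537 ] [0.4996309  0.30970712 0.09022211]
```

View pics/s2.png

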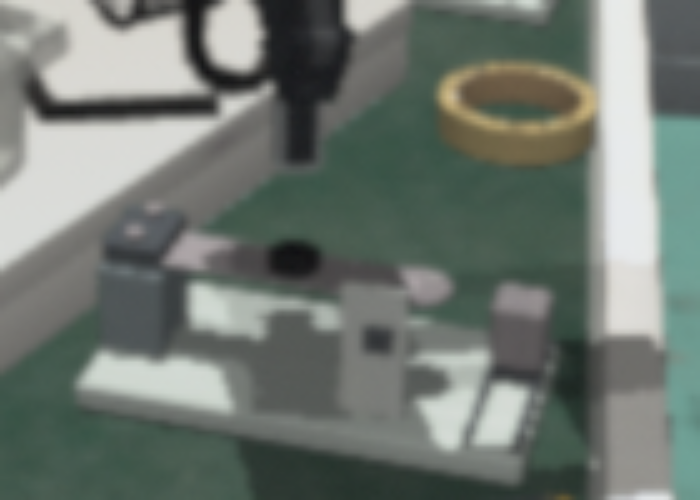

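```bash
python3 - <<'E'
from h import *
np.set_printoptions(precision=4,suppress=True)
m=optics.camera_model("side");f=192/np.tan(np.radians(m["vfov"]/2))
def proj(p):
    c=R.from_quat(m["orientation"]).as_matrix().T@(np.array(p)-m["xyz"]); return c[0]/c[2]*f+m["cx"],c[1]/c[2]*f+m["cy"]
s=readout.read_state();t=s["tool_pos"]
for n,p in(("tcp",t),("pad",[.4989,.309,.074])):
    q=proj(p);print(n,q,(q[0]-180)*5,(q[1]-190)*5)
im,d=optics.read_camera("side")
print("tip surf",pt("side",(240,221),d),"pad surf",pt("side",(239,241.5),d), s["finger_gap"])
im,d=optics.read_camera("side");print(pt("side",(240,218),d),pt("side",(240,214),d))
E
```

```text
tcp (np.float64(237.93614533990535), np.float64(232.51177554729526)) 289.68072669952676 212.5588777364763
pad (np.float64(238.16699438580386), np.float64(238.52569906711346)) 290.8349719290193 242.62849533556732
tip surf [0.494  0.3216 0.1265] pad surf [0.4955 0.3193 0.0723] -0.00011557100062227833
[0.494  0.3224 0.1345] [0.4942 0.3225 0.1444]
```

View pics/w2.png

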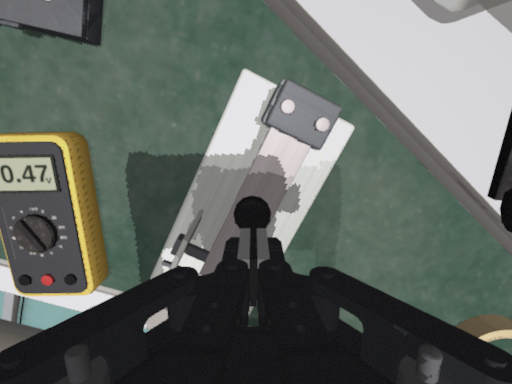

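```bash
python3 - <<'E'
from h import *
np.set_printoptions(precision=4,suppress=True)
s=readout.read_state();t=s["tool_pos"];print(t)
def proj(m,p):
    f=192/np.tan(np.radians(m["vfov"]/2))
    c=R.from_quat(m["orientation"]).as_matrix().T@(np.array(p)-m["xyz"]); return np.array([c[0]/c[2]*f+m["cx"],c[1]/c[2]*f+m["cy"]])
m=optics.camera_model("wrist")
im,d=optics.read_camera("wrist")
print("tcp proj",proj(m,t))
for z in(.1,.11,.12,.13,.14): print(z,proj(m,[t[0],t[1],z]))
for uv in((252,213),(252,228),(246,243),(260,243),(252,245),(252,260),(285,150),(180,250)): print(uv,pt("wrist",uv,d,m=m),im[uv[1],uv[0]])
si,sd=optics.read_camera("side")
for v in range(216,246,2): print(v,pt("side",(239,v),sd),si[v,239])
E
```

```text
[0.4994 0.3097 0.09  ]
tcp proj [252.601  225.3362]
0.1 [252.5759 231.6161]
0.11 [252.5478 238.6418]
0.12 [252.516  246.5663]
0.13 [252.48  255.574]
0.14 [252.4386 265.9031]
(252, 213) [0.5013 0.3107 0.0725] [18 17 20]
(252, 228) [0.5095 0.3132 0.1207] [19 18 19]
(246, 243) [0.5086 0.3156 0.1383] [85 84 85]
(260, 243) [0.5107 0.3097 0.1388] [85 86 85]
(252, 245) [0.5094 0.313  0.1403] [20 21 23]
(252, 260) [0.5088 0.3128 0.1529] [29 26 26]
(285, 150) [0.5475 0.3023 0.0638] [222 213 214]
(180, 250) [0.4642 0.3497 0.0807] [140 138 135]
216 [0.4963 0.3228 0.1395] [30 31 34]
218 [0.4962 0.3233 0.1348] [32 32 34]
220 [0.496  0.3234 0.1298] [30 31 34]
222 [0.4961 0.3221 0.1241] [49 51 53]
224 [0.4966 0.3173 0.1165] [83 91 87]
226 [0.5223 0.1108 0.0011] [61 86 74]
228 [ 0.5211  0.1199 -0.0003] [64 87 75]
230 [0.5194 0.1323 0.    ] [66 88 75]
232 [0.5177 0.145  0.0006] [68 89 76]
234 [0.5163 0.1556 0.0003] [72 91 80]
236 [ 0.515   0.1651 -0.0006] [71 92 79]
238 [0.4978 0.3024 0.0718] [39 48 43]
240 [0.4963 0.3137 0.073 ] [19 20 20]
242 [0.4955 0.3193 0.0709] [23 22 22]
244 [0.495  0.3226 0.0676] [30 31 29]
```

```bash
python3 -m inch '[-1,0,0,0.3,0,-1,0,0,0.3,0,-1,0,0,0,0]'; python3 -m inch '[-1,0,0,0.1,0,-1,0,0,0.1,0]'
```

```text
time: 8.35
tool_pos: [0.4984, 0.3092, 0.0764]
tool_rot: [0.988, 0.154, -0.001, 0.0]
force: [0.4, -0.3, 0.1]
finger_gap: -0.0002
grip_force: 0.0
time: 8.6
tool_pos: [0.4993, 0.3096, 0.0735]
tool_rot: [0.988, 0.154, 0.0, -0.0]
force: [0.8, 0.9, 0.9]
finger_gap: -0.0
grip_force: 0.0
```

```bash
python3 -m inch '[-1,0,0,0.1,0,-1,0,0,0.05,0,-1,0,0,0,0]'
```

```text
time: 8.98
tool_pos: [0.4991, 0.3095, 0.0704]
tool_rot: [0.988, 0.154, -0.0, 0.0]
force: [0.2, -0.3, -0.1]
finger_gap: -0.0001
grip_force: 0.0
```

```bash
python3 -m inch '[-1,0,0,0.1,0,-1,0,0,0.1,0,-1,0,0,0,0]'
python3 - <<'E'
from h import *
np.set_printoptions(precision=4,suppress=True)
si,sd=optics.read_camera("side"); s=readout.read_state();print(s["tool_pos"],s["force"],s["q"])
for v in range(220,246,1): print(v,pt("side",(239,v),sd),si[v,239])
E
```

```text
time: 9.35
tool_pos: [0.499, 0.3095, 0.0662]
tool_rot: [0.988, 0.154, -0.0, 0.0]
force: [0.9, -0.2, 0.4]
finger_gap: -0.0001
grip_force: 0.0
[0.4991 0.3095 0.0664] [ 0.7702 -0.3254  0.3622] [0.3531 0.3651 1.6791 0.     1.0977 1.6151]
220 [0.494  0.3397 0.1382] [28 30 33]
221 [0.4957 0.3255 0.1284] [33 35 36]
222 [0.496  0.3232 0.1247] [37 38 40]
223 [0.496  0.3229 0.122 ] [33 35 36]
224 [0.4959 0.3227 0.1194] [31 32 34]
225 [0.4958 0.3234 0.1172] [31 32 33]
226 [0.4958 0.3235 0.1147] [31 33 34]
227 [0.4958 0.3229 0.1119] [29 32 34]
228 [0.4957 0.3229 0.1093] [32 32 35]
229 [0.4958 0.3221 0.1063] [30 31 33]
230 [0.4957 0.3221 0.1038] [34 35 37]
231 [0.4957 0.3216 0.101 ] [47 48 50]
232 [0.4957 0.3217 0.0984] [70 73 73]
233 [0.4963 0.3165 0.0929] [85 92 88]
234 [0.5152 0.1639 0.0049] [78 93 83]
235 [0.5151 0.1649 0.0024] [72 92 80]
236 [ 0.5149  0.166  -0.0001] [71 92 79]
237 [0.5141 0.1718 0.0001] [63 81 69]
238 [0.4976 0.3036 0.0725] [40 48 43]
239 [0.497  0.3084 0.0726] [20 22 20]
240 [0.4964 0.313  0.0726] [18 20 20]
241 [0.4959 0.3168 0.0721] [20 21 20]
242 [0.4955 0.3195 0.0711] [23 23 24]
243 [0.4952 0.3213 0.0695] [26 25 25]
244 [0.495  0.3226 0.0676] [27 28 29]
245 [0.4948 0.3237 0.0656] [50 50 49]
```

```bash
python3 -m inch '[-1,0,0,0.2,0,-1,0,0,0.2,0,-1,0,0,0.2,0,-1,0,0,0,0]'; python3 -m inch '[-1,0,0,0.1,0,-1,0,0,0.1,0,-1,0,0,0,0]'
```

```text
time: 9.9
tool_pos: [0.4987, 0.3094, 0.0539]
tool_rot: [0.988, 0.154, -0.001, 0.0]
force: [0.4, -0.6, 0.3]
finger_gap: 0.0001
grip_force: 0.0
time: 10.28
tool_pos: [0.499, 0.3095, 0.0503]
tool_rot: [0.988, 0.154, -0.0, 0.0]
force: [0.4, 0.8, -0.5]
finger_gap: -0.0004
grip_force: 0.0
```

```bash
python3 -m inch '[-1,0,0,0.1,0,-1,0,0,0,0]'
```

```text
time: 10.52
tool_pos: [0.499, 0.3095, 0.0483]
tool_rot: [0.988, 0.154, -0.0, 0.0]
force: [0.4, 0.5, 0.4]
finger_gap: -0.0002
grip_force: 0.0
```

```bash
python3 -m inch '[-1,0,0,0.1,0,-1,0,0,0,0]'; python3 -m inch '[-1,0,0,0.1,0,-1,0,0,0,0]'
```

```text
time: 10.78
tool_pos: [0.4993, 0.3096, 0.0466]
tool_rot: [0.988, 0.154, 0.0, -0.0]
force: [-0.8, 0.6, 1.3]
finger_gap: 0.0003
grip_force: 0.9
time: 11.02
tool_pos: [0.4991, 0.3097, 0.045]
tool_rot: [0.988, 0.154, -0.0, -0.0]
force: [-2.3, -1.0, 7.0]
finger_gap: -0.0
grip_force: 3.3
```

```bash
python3 -m inch '[-1,0,0,0.08,0,-1,0,0,0,0]'
```

```text
time: 11.28
tool_pos: [0.499, 0.3097, 0.0438]
tool_rot: [0.988, 0.154, -0.0, -0.0]
force: [-4.8, -0.6, 9.5]
finger_gap: 0.0001
grip_force: 5.1
```

```bash
python3 -m inch '[-1,0,0,0.04,0,-1,0,0,0,0,-1,0,0,0,0]'; python3 -m inch '[-1,0,0,0,0,-1,0,0,0,0,-1,0,0,0,0,-1,0,0,0,0]'
```

```text
time: 11.65
tool_pos: [0.499, 0.3097, 0.0433]
tool_rot: [0.988, 0.154, -0.0, -0.0]
force: [-5.5, -1.2, 10.9]
finger_gap: 0.0002
grip_force: 5.9
time: 12.15
tool_pos: [0.499, 0.3097, 0.0433]
tool_rot: [0.988, 0.154, -0.0, -0.0]
force: [-4.9, -0.8, 11.3]
finger_gap: -0.0002
grip_force: 5.9
```

```bash
python3 -m inch '[-1,0,0,-0.3,0,-1,0,0,-1,0,-1,0,0,-1,0,-1,0,0,-1,0,-1,0,0,-1,0,-1,0,0,-1,0,-1,0,0,-1,0,-1,0,0,-1,0]'; python3 -m inch '[-1,-0.9,0.55,-0.2,0,-1,-0.9,0.55,-0.2,0,-1,-0.9,0.55,-0.2,0,-1,-0.9,0.55,0,0,-1,-0.9,0.55,0,0,-1,-0.9,0.55,0,0,-1,-0.9,0.55,0,0,-1,-0.9,0.55,0,0]'; python3 -m inch '[-1,-0.9,0.55,0,0,-1,-0.9,0.55,0,0,-1,-0.4,0.97,0,0,-1,-0.4,0.97,0,0,-1,-0.4,0.97,0,0,-1,-0.4,0.97,0,0,-1,-0.4,0.97,0,0,-1,-0.4,0.97,0,0]'; python3 -m inch '[-1,-0.4,0.97,0,0,-1,-0.4,0.97,0,0,-1,-0.4,0.97,0,0,-1,-0.4,0.97,0,0,-1,-0.4,0.97,0,0,-1,-0.4,0.97,0,0]'; python3 -m inch '[-1,0.43,0.92,0,0,-1,0.43,0.92,0,0,-1,0.43,0.92,0,0,-1,0.43,0.92,0,0,-1,0.43,0.92,0,0,-1,0.43,0.92,0,0,-1,0.43,0.92,0,0,-1,0,0,0,0]'
python3 - <<'E'
from h import *
np.set_printoptions(precision=3,suppress=True)
print(readout.read_state()["tool_pos"])
si,_=optics.read_camera("side")
c="wrist"; m=optics.camera_model(c)
im,d=optics.read_camera(c)
a=cv2.resize(si[215:275,200:320],(512,256))
cv2.imwrite("pics/w3.png",np.vstack([im,a])[:600,:,::-1][:, :] if 0 else cv2.resize(np.vstack([im,a]),(480,600))[:,:,::-1])
np.savez("w3.npz",d=d,im=im)
for t,z in(("pad_1",.074),("tip_1",.064),("tab_1_mid",.039),("stand_1",0)):
        for l in spotter.landmark_of(c,t)[:3]:
            print(t,np.round(l["position"]),round(l["confidence"],2),pt(c,l["position"],d,z,m),pt(c,l["position"],d,m=m))
E
```

```text
time: 13.15
tool_pos: [0.4994, 0.3096, 0.1903]
tool_rot: [0.988, 0.154, 0.001, -0.0]
force: [0.8, -0.3, -0.0]
finger_gap: -0.0
grip_force: 0.0
time: 14.15
tool_pos: [0.3885, 0.1815, 0.2014]
tool_rot: [0.988, 0.154, 0.001, 0.0]
force: [-0.9, -0.5, 0.5]
finger_gap: 0.0002
grip_force: 0.0
time: 15.15
tool_pos: [0.3509, 0.0238, 0.2013]
tool_rot: [0.988, 0.154, 0.001, 0.0]
force: [0.4, -0.0, 0.1]
finger_gap: 0.0004
grip_force: 0.0
time: 15.9
tool_pos: [0.3405, -0.1018, 0.2013]
tool_rot: [0.988, 0.154, 0.001, 0.001]
force: [0.6, 0.5, -0.6]
finger_gap: -0.0004
grip_force: 0.0
time: 16.9
tool_pos: [0.4375, -0.2062, 0.2012]
tool_rot: [0.988, 0.153, 0.0, 0.001]
force: [0.6, -0.3, 0.2]
finger_gap: -0.0
grip_force: 0.0
[ 0.437 -0.206  0.201]
pad_1 [283. 131.] 0.58 [ 0.494 -0.219  0.074] [ 0.494 -0.219  0.073]
tip_1 [247. 194.] 0.73 [ 0.419 -0.204  0.064] [ 0.405 -0.207  0.015]
stand_1 [273. 129.] 0.81 [ 0.491 -0.215  0.   ] [ 0.493 -0.209  0.072]
```

View pics/w3.png

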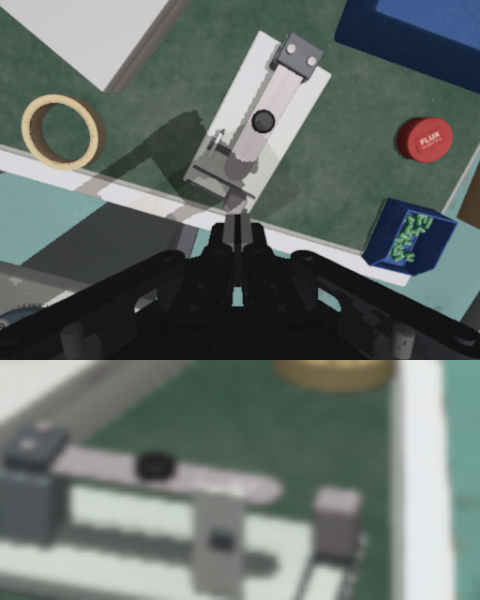

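```bash
python3 - <<'E'
from h import *
np.set_printoptions(precision=4,suppress=True)
z=np.load("w3.npz"); d=z["d"]; im=z["im"]
m=optics.camera_model("wrist")
g=cv2.cvtColor(im[112:148,262:300],cv2.COLOR_RGB2GRAY); ys,xs=np.where(g<55); uv=(xs.mean()+262,ys.mean()+112); print(uv,len(xs))
p=pt("wrist",uv,d,.074,m); print(p,pt("wrist",uv,d,m=m))
for n,uv,zz in(("tip",(259,178),.064),("clamp",(318,54),.078),("tab",(256,205),.056)):
    q=pt("wrist",uv,d,zz,m); print(n,q,np.degrees(np.arctan2(*(q-p)[1::-1])),pt("wrist",uv,d,m=m),im[uv[1],uv[0]])
s=readout.read_state(); print(R.from_quat(s["tool_rot"]).as_matrix().T@(p-s["tool_pos"])/.02, s["tool_pos"])
E
```

```text
(np.float64(279.1965317919075), np.float64(129.60115606936415)) 173
[ 0.4941 -0.2142  0.074 ] [ 0.4941 -0.2143  0.0721]
tip [ 0.4392 -0.2111  0.064 ] 176.79849005317564 [ 0.439  -0.2112  0.0631] [98 92 93]
clamp [ 0.5693 -0.2255  0.078 ] -8.614761313897873 [ 0.5707 -0.2264  0.0722] [120 123 127]
tab [ 0.4068 -0.2182  0.056 ] -177.34759729385587 [ 0.4007 -0.2204  0.0353] [72 67 67]
[2.5983 1.3154 6.3189] [ 0.4366 -0.2049  0.2004]
```

```bash
python3 -m inch '[-1,0.87,0.45,0,0,-1,0.87,0.45,0,0,-1,0.87,0.45,0,0,-1,0,0,1,0,-1,0,0,1,0,-1,0,0,1,0,-1,0,0,1,0,-1,0,0,1,0]'; python3 -m inch '[-1,0,0,1,0,-1,0,0,0.9,0,-1,0,0,0.4,0,-1,0,0,0,0]'; python3 -m inch '[-1,0,0,0.1,0,-1,0,0,0.1,0,-1,0,0,0,0]'
```

```text
time: 18.2
tool_pos: [0.4947, -0.2149, 0.0997]
tool_rot: [0.988, 0.154, 0.0, 0.0]
force: [-0.3, 0.3, 0.3]
finger_gap: 0.0003
grip_force: 0.0
time: 18.7
tool_pos: [0.4945, -0.215, 0.0537]
tool_rot: [0.988, 0.154, -0.0, -0.0]
force: [0.5, 0.5, 0.8]
finger_gap: -0.0002
grip_force: 0.0
time: 19.08
tool_pos: [0.495, -0.2153, 0.0503]
tool_rot: [0.988, 0.154, 0.0, 0.0]
force: [0.1, 0.8, -0.0]
finger_gap: -0.0004
grip_force: 0.0
```

```bash
python3 -m inch '[-1,0,0,0.1,0,-1,0,0,0.1,0,-1,0,0,0,0]'
```

```text
time: 19.45
tool_pos: [0.4948, -0.2153, 0.0461]
tool_rot: [0.988, 0.154, -0.0, 0.0]
force: [-0.6, 0.7, 0.9]
finger_gap: 0.0005
grip_force: 0.6
```

```bash
python3 -m inch '[-1,0,0,0.1,0,-1,0,0,0.1,0,-1,0,0,0,0]'
```

```text
time: 19.82
tool_pos: [0.4945, -0.2152, 0.0421]
tool_rot: [0.988, 0.154, -0.0, -0.0]
force: [-2.6, 0.4, 5.8]
finger_gap: 0.0003
grip_force: 2.7
```

```bash
python3 -m inch '[-1,0,0,0.1,0,-1,0,0,0.1,0,-1,0,0,0,0]'
```

```text
time: 20.2
tool_pos: [0.4945, -0.2153, 0.0385]
tool_rot: [0.988, 0.154, -0.0, -0.0]
force: [-5.3, 0.9, 8.3]
finger_gap: 0.0003
grip_force: 4.3
```

```bash
python3 -m inch '[-1,0,0,0.1,0,-1,0,0,0.1,0,-1,0,0,0,0]'
```

```text
time: 20.58
tool_pos: [0.4946, -0.2153, 0.0349]
tool_rot: [0.988, 0.154, -0.0, -0.0]
force: [-6.0, 1.8, 12.2]
finger_gap: 0.0003
grip_force: 6.0
```

```bash
python3 -m inch '[-1,0,0,0,0,-1,0,0,0,0,-1,0,0,0,0,-1,0,0,0,0,-1,0,0,0,0]'
python3 - <<'E'
from h import *
si,_=optics.read_camera("side")
cv2.imwrite("pics/s4.png",cv2.resize(si[140:200,220:300],(800,600),interpolation=cv2.INTER_CUBIC)[:,:,::-1])
E
```

```text
time: 21.2
tool_pos: [0.4946, -0.2153, 0.035]
tool_rot: [0.988, 0.154, -0.0, 0.0]
force: [-6.8, 1.2, 12.3]
finger_gap: 0.0
grip_force: 5.9
```

View pics/s4.png

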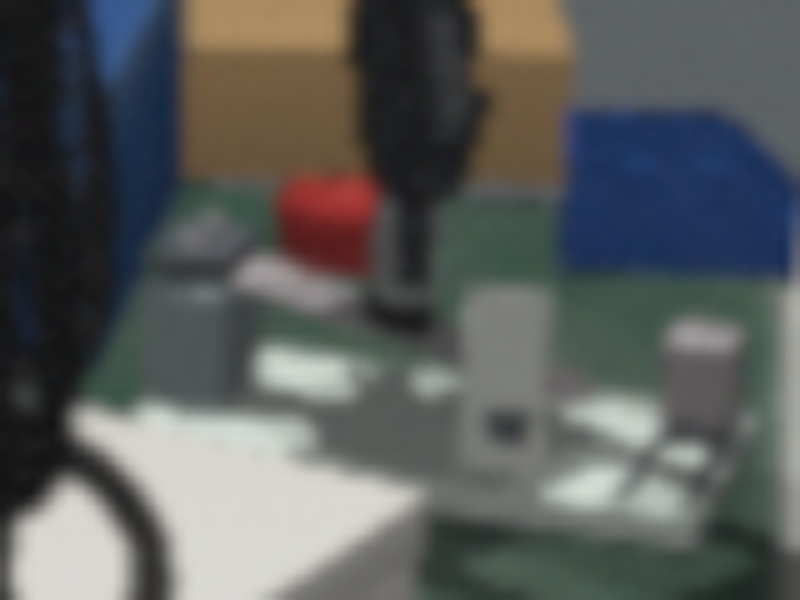

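```bash
python3 -m inch '[-1,0,0,-0.5,0,-1,0,0,-1,0,-1,0,0,-1,0,-1,0,0,-1,0,-1,0,0,-1,0.85,-1,0,0,-1,0.85,-1,0,0,-1,0.85,-1,0,0,-1,0]'; python3 -m inch '[-1,-0.9,0,-0.5,0,-1,-0.9,0,-0.5,0,-1,-0.9,0,0,0,-1,0,0,0,0]'
python3 - <<'E'
from h import *
np.set_printoptions(precision=3,suppress=True)
s=readout.read_state(); print(s["tool_pos"])
c="wrist"; m=optics.camera_model(c)
im,d=optics.read_camera(c)
np.savez("w4.npz",d=d,im=im)
cv2.imwrite("pics/w4.png",cv2.resize(im[60:300,120:440],(800,600))[:,:,::-1])
for t,z in(("pad_1",.074),("tip_1",.064),("tab_1_mid",.039),("stand_1",0)):
        for l in spotter.landmark_of(c,t)[:3]:
            print(t,np.round(l["position"]),round(l["confidence"],2),pt(c,l["position"],d,z,m),pt(c,l["position"],d,m=m))
E
```

```text
time: 22.25
tool_pos: [0.4949, -0.2151, 0.1844]
tool_rot: [0.998, -0.069, 0.0, -0.0]
force: [0.7, -1.0, -0.1]
finger_gap: -0.0003
grip_force: 0.0
time: 22.75
tool_pos: [0.4409, -0.2077, 0.2041]
tool_rot: [0.998, -0.068, 0.0, 0.0]
force: [-0.5, 0.9, 0.6]
finger_gap: 0.0
grip_force: 0.0
[ 0.441 -0.208  0.204]
pad_1 [256. 129.] 0.58 [ 0.493 -0.219  0.074] [ 0.493 -0.219  0.073]
tip_1 [251. 196.] 0.95 [ 0.421 -0.203  0.064] [ 0.408 -0.201  0.015]
tab_1_mid [253. 128.] 0.39 [ 0.492 -0.216  0.039] [ 0.494 -0.216  0.072]
stand_1 [254. 124.] 0.66 [ 0.495 -0.216  0.   ] [ 0.497 -0.216  0.072]
```

View pics/w4.png

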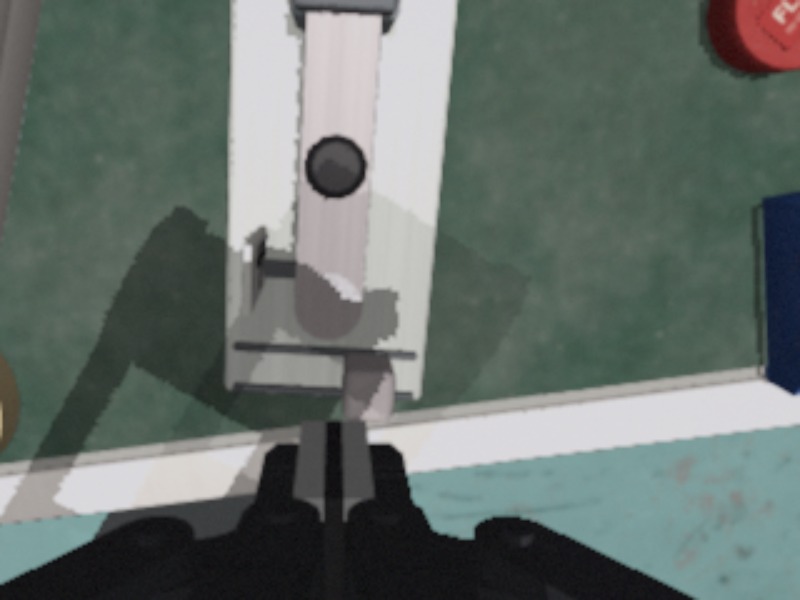

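```bash
python3 - <<'E'
from h import *
np.set_printoptions(precision=4,suppress=True)
z=np.load("w4.npz"); d=z["d"]; im=z["im"]; m=optics.camera_model("wrist")
P=lambda u,v:(120+u/2.5,60+v/2.5)
for n,u,v in(("pointer",281,268),("pointer2",287,268),("blade",330,250),("base R",420,300),("base L",235,300),("tab face L",345,375),("tab face R",393,375),("tab",370,400),("tab",370,412),("fingerL",305,425),("fingerR",368,425),("rail",300,348)):
    a=P(u,v);i,j=round(a[1]),round(a[0]);f=192/np.tan(np.radians(m["vfov"]/2))
    o=np.array(m["xyz"]);w=R.from_quat(m["orientation"]).as_matrix()@np.array([(a[0]-m["cx"])/f,(a[1]-m["cy"])/f,1])
    print(n,o+w*d[i,j],im[i,j])
s=readout.read_state();Rt=R.from_quat(s["tool_rot"]).as_matrix();print(s["tool_pos"],np.degrees(np.arctan2(Rt[1,0],Rt[0,0])))
a=P(336,166);print("pad",pt("wrist",a,d,.074,m))
for y in (300,200,100):
  print([pt("wrist",P(x,y),d,.016,m)[:2] for x in ((231,232,232)[(300-y)//100],(431,440,448)[(300-y)//100])])
E
```

```text
pointer [ 0.4518 -0.1852  0.0355] [53 54 56]
pointer2 [ 0.4513 -0.188   0.0352] [53 54 55]
blade [ 0.4613 -0.21    0.0639] [178 169 170]
base R [ 0.4223 -0.2505  0.0138] [194 195 190]
base L [ 0.4351 -0.1575  0.0139] [156 157 153]
tab face L [ 0.4003 -0.2086  0.0513] [75 70 71]
tab face R [ 0.3977 -0.2308  0.0526] [139 135 134]
tab [ 0.3874 -0.2186  0.0539] [140 132 133]
tab [ 0.3815 -0.2179  0.0542] [188 180 181]
fingerL [ 0.4533 -0.2044  0.2374] [76 76 76]
fingerR [ 0.3513 -0.2159 -0.003 ] [161 158 154]
rail [ 0.4069 -0.1869  0.0187] [65 66 70]
[ 0.4418 -0.2079  0.2039] -7.79747558176369
pad [ 0.4961 -0.2172  0.074 ]
[array([ 0.4358, -0.1559]), array([ 0.4221, -0.2558])]
[array([ 0.4848, -0.1649]), array([ 0.4711, -0.2651])]
[array([ 0.5304, -0.1729]), array([ 0.5166, -0.2733])]
```

```bash
python3 -m inch '[-1,-0.66,0.79,0,0,-1,-0.66,0.79,0,0,-1,-0.66,0.79,0,0,-1,-0.66,0.79,0,0.2,-1,0,0,1,0,-1,0,0,1,0,-1,0,0,1,0,-1,0,0,1,0]'; python3 -m inch '[-1,0,0,1,0,-1,0,0,1,0,-1,0,0,1,0,-1,0,0,0.7,0,-1,0,0,0,0]'
python3 - <<'E'
from h import *
np.set_printoptions(precision=3,suppress=True)
s=readout.read_state(); print(s["tool_pos"])
im,d=optics.read_camera("side"); w,_=optics.read_camera("wrist"); sc,_=optics.read_camera("scene")
a=cv2.resize(im[130:205,230:330],(400,300)); b=cv2.resize(w[60:360,56:456],(400,300)); c=cv2.resize(sc[210:300,230:350],(400,300))
cv2.imwrite("pics/x5.png",np.vstack([np.hstack([a,b]),np.hstack([c,c*0])])[:,:,::-1])
E
```

```text
time: 24.0
tool_pos: [0.3808, -0.2634, 0.1233]
tool_rot: [0.996, -0.085, 0.0, -0.0]
force: [0.5, 0.0, -0.2]
finger_gap: 0.0
grip_force: 0.0
time: 24.62
tool_pos: [0.38, -0.2626, 0.049]
tool_rot: [0.996, -0.085, -0.001, -0.001]
force: [-0.2, -0.2, -0.5]
finger_gap: 0.0004
grip_force: 0.0
[ 0.38  -0.263  0.049]
```

View pics/x5.png

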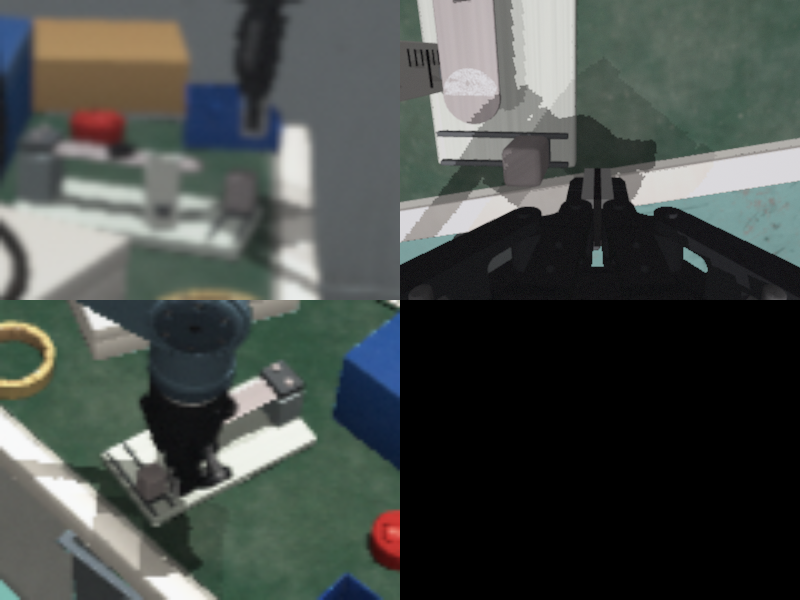

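```bash
python3 -m inch '[-1,0,0,0.6,0,-1,0,0,0.6,0,-1,0,0,0.4,0,-1,0,0,0.3,0,-1,0,0,0,0]'; python3 -m inch '[-1,0,-0.3,0,0,-1,0,-0.3,0,0,-1,0,-0.3,0,0,-1,0,-0.3,0,0,-1,0,-0.3,0,0]'
```

```text
time: 25.4
tool_pos: [0.3801, -0.263, 0.0115]
tool_rot: [0.996, -0.086, -0.0, -0.0]
force: [0.2, 0.1, -0.1]
finger_gap: -0.0001
grip_force: 0.0
time: 26.02
tool_pos: [0.3858, -0.2337, 0.0123]
tool_rot: [0.996, -0.085, 0.0, 0.0]
force: [-0.5, -1.7, -0.3]
finger_gap: 0.0
grip_force: 0.8
```

```bash
python3 -m inch '[-1,0,-0.3,0,0,-1,0,-0.3,0,0,-1,0,-0.3,0,0,-1,0,-0.3,0,0,-1,0,-0.3,0,0]'; python3 -m inch '[-1,0,-0.1,0,0,-1,0,-0.1,0,0,-1,0,-0.1,0,0]'
python3 - <<'E'
from h import *
w,_=optics.read_camera("wrist")
cv2.imwrite("pics/x6.png",w[:,:,::-1])
E
```

```text
time: 26.65
tool_pos: [0.3907, -0.2038, 0.0121]
tool_rot: [0.996, -0.085, 0.0, 0.0]
force: [-0.2, -1.7, -0.4]
finger_gap: 0.0001
grip_force: 0.8
time: 27.02
tool_pos: [0.3917, -0.1987, 0.0121]
tool_rot: [0.996, -0.085, 0.0, 0.0]
force: [-2.6, -8.2, -1.2]
finger_gap: 0.0005
grip_force: 4.0
```

View pics/x6.png

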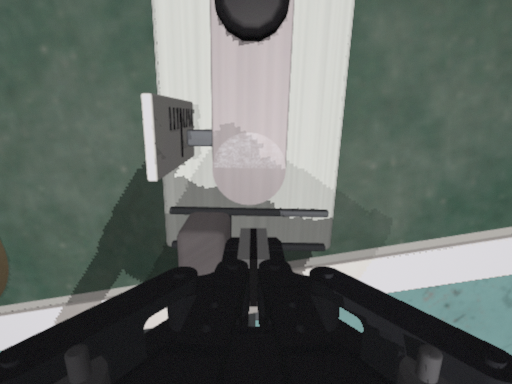

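Force rose to about 8 N at the stop, and the wrist picture shows the tab (columns 180–232) at the left end of its rail (172). I'm backing off and lifting.

```bash
python3 -m inch '[-1,0,0.5,0,0,-1,0,0.7,0,0,-1,0,0,-1,0,-1,0,0,-1,0,-1,0,0,-1,0,-1,0,0,-1,0,-1,0,0,-1,0,-1,0,0,-1,0]'; python3 -m inch '[-1,-0.5,0,-1,0,-1,-0.5,0,-1,0,-1,0,0,-1,0,-1,0,0,0,0]'
python3 - <<'E'
from h import *
w,_=optics.read_camera("wrist"); a=cv2.resize(w[60:240,130:370],(400,300))
s,_=optics.read_camera("side"); b=cv2.resize(s[210:285,210:310],(400,300))
cv2.imwrite("pics/x7.png",np.hstack([a,b])[:,:,::-1])
E
```

```text
time: 28.08
tool_pos: [0.3872, -0.2225, 0.1327]
tool_rot: [0.996, -0.086, -0.0, -0.0]
force: [0.1, -0.1, -0.5]
finger_gap: 0.0001
grip_force: 0.0
time: 28.58
tool_pos: [0.3684, -0.2199, 0.1934]
tool_rot: [0.996, -0.086, 0.001, 0.001]
force: [-0.4, 0.2, -0.1]
finger_gap: 0.0003
grip_force: 0.0
```

View pics/x7.png

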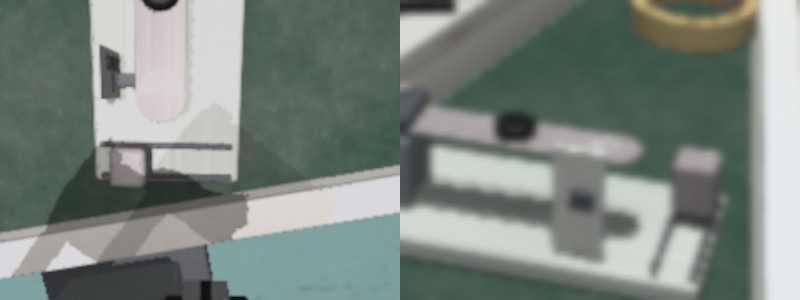

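The right tab stands at the left end of its track (crop columns 110–150) and the left stand looks unchanged, so I'm handing in.

```bash
python3 -c "
from station import r
print(r.finish_job())"
```

```text
the job is handed in; nothing more can be done
None
```

Both pads were pressed at about 12–14 N, left then right; the right blade was the worn one, so I pushed its reject tab to the left stop and handed in the job at about 29 s (the hand-in returned no verdict).

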